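# Hang the specimen basket in the ultrasonic cleaner and lock its bayonet

## Task

Pick up the steel specimen basket with the black handle from the drip tray and hang it in the open blue bayonet collar on the cover of the ultrasonic cleaner, letting its two lugs down through the collar's entry gaps. Then turn the basket clockwise, seen from above, until both lugs drop into the locking notches and it hangs fully home, and let go. Work gently and by feel: the collar is brittle plastic, so do not lean on it, force the turn or drop the basket in; keep the basket upright and leave everything else where it is.

Things in the scene. Friction and masses are not known exactly. Their poses are not given: they have to be found in the camera images.
- basket_handle (a point): Centre of the basket's black handle bar, 64 long (x) x 12 thick (y) x 20 high (z) mm, 105 mm above the basket's foot. The steel basket (0.34-0.61 kg, round, 72 mm across, 62 high, three specimens fixed inside) stands on the 3 mm floor of a drip tray. Bail uprights at x = +-33 mm leave 30 mm each side of the middle. z points up. A half turn about z makes no difference.
- basket_lugs (a point): Point on the basket's axis level with the undersides of its two steel lugs, 42 mm above its foot and 63 mm below the handle's centre. The lugs stick out along +y and -y of the basket (across the handle bar) to 53 mm from the axis; each is 8 mm wide and 6 mm high. The collar is brittle plastic: a shove of over 50 N, or the basket dropped on it, would crack it. Axes as the basket's.
- well: The open one of two blue collars on the cleaner's cover (124 mm apart; cover top 169 mm above the bench). Origin: collar's axis, on the cover; z up; x, y: the cleaner's sides. The frame does NOT turn with the collar: it is clamped at an unmeasured angle, its entry gaps within +-0.45 rad of the frame's +y and -y. Find them by feel (lugs slide on the flat rim, then sink) or by eye: white dots.
- well_rim (a point): Centre of the collar's flat rim, 25 mm above the cover. Bore 77 mm, outside 96 mm. At two opposite entry gaps, 12 mm wide, lugs sink 15 mm to a ledge. It runs clockwise (from above), 3 mm of headroom over the lugs, to the notches, 12 mm wide and 6 mm deeper (21 under the rim), 35 degrees from the gaps; a wall ends the run there. Anticlockwise from the gaps a wall stops it. Axes: the well's.
- lid: Steel lid, 100 mm across, with a low black knob (its top 208 mm above the bench), lying on the other collar, which is not used. Origin under its centre. Leave it alone.
- wash_bottle: Bystander: white and amber plastic bottle, 72 mm across, 178 mm high; origin under its centre.
- jar_a: Bystander: glass jar with blue cap, 60 mm across, 95 mm high; origin under its centre.
- jar_b: Bystander: glass jar with blue cap and label, 54 mm across, 85 mm high; origin under its centre.
- beaker: Bystander: glass beaker, 72 mm across, 95 mm high; origin under its centre.
- spanner: Bystander: steel spanner lying on the bench; origin under its middle.
- mount0: Bystander: round resin specimen, 30 mm across, 20 mm high, in the drip tray beside the basket; origin under its centre.
- mount1: Bystander: second such resin specimen in the drip tray; origin under its centre.

How it is judged (in metres and radians):
On the way:
1. both lugs have gone down through the entry gaps of the open collar, to its ledge (z of basket_lugs in the frame of well below 0.0125 m and horizontal distance between basket_lugs and well below 0.006 m and angle between basket_lugs's own z axis and vertical below 0.06 rad), for 0.1 s.
At the end, for the whole second after the job is handed in: The basket hangs at rest in the open collar with both lugs down in the notches (undersides within 3 mm of the notch floor, 21 mm under the rim), on the collar's axis within 6 mm, upright within 3.4 degrees; every bystander is within 20 mm of its start (z of basket_lugs in the frame of well between 0 and 0.0068 m and horizontal distance between basket_lugs and well below 0.006 m and angle between basket_lugs's own z axis and vertical below 0.06 rad and linear speed of basket below 0.02 m/s and angular speed of basket below 0.2 rad/s and distance of each of lid, wash_bottle, jar_a, jar_b, beaker, spanner, mount0, mount1 from where it was at the start of the episode below 0.02 m); the robot touches nothing.
It fails at once if the basket presses, jams or falls on the collar, cleaner, tray or bench with more than 50 N (contact force between basket and well above 50 N or contact force between basket and cleaner above 50 N or contact force between basket and tray above 50 N or contact force between basket and table above 50 N).
It fails at once if the basket is tipped by more than 30 degrees (angle between basket_handle's own z axis and vertical above 0.52 rad).
It fails at once if a bystander is moved by more than 20 mm or tipped over (distance of any of lid, wash_bottle, jar_a, jar_b, beaker, spanner, mount0, mount1 from where it was at the start of the episode above 0.02 m or angle between any of lid, wash_bottle, jar_a, jar_b, beaker, spanner, mount0, mount1's own z axis and vertical above 0.4 rad).
It also fails if it takes over 72 s, if anything falls off the work surface, if the arm or the gripper's body presses on something with over 40 N, if the wrist force passes 120 N, or if a joint passes its speed limit or range.

## Robot

A 6-joint arm with a two-finger parallel gripper is mounted at the origin on the work surface. World frame = base frame: x ahead of the robot, y to its left, z up, the work surface at z = 0. Lengths are in m, angles in degrees, forces in N, time in s.
With the tool pointing down it reaches from about 0.35 to 0.875 m from the base axis. Payload 4.2 kg.
Tool frame: the origin (TCP) lies at the centre of the arm's flange, where the gripper is bolted on; the fingertips stand 182 mm ahead of it and the grasp point (between the pads) lies 164 mm ahead of it (r.nose_length is the distance from the TCP to the fingertips, in m); z points along the fingers, y is the line along which they close (so a half turn about z gives the same grasp; the last joint's range is limited). The gripper opens to 87 mm and grips with 3 to 60 N. Pads are 19 mm wide; open, the fingers measure 117 mm over their backs; the gripper's body (75 mm by 190 mm) begins 51 mm behind the grasp point.
Start: joints at [81.566, 22.042, 0.453, 0, -68.411, -14.817], TCP at [0.247, 0.574, 0.405] pointing down, gripper open.
Joint ranges: [-179.83, 179.83], [-69.29, 118.12], [-61.27, 80.66], [-181.25, 117.63], [-171.15, -9.14], [-177.46, 177.46]. Speed limits (degrees/s): [159.86, 159.86, 180, 180, 180, 180].

## Interface

Orientations are given as a 3x3 rotation matrix whose columns are the frame's x, y, z axes.
In Python, from station import r, vision gives the robot as it stands. The module is installed in compiled form; this text tells all that it offers.
- The arm moves only by the shell command python3 -m creep 'ROWS'. ROWS is JSON, a list of rows, each a list of 7 numbers: the opening, from -1 (shut) to 1 (fully open), then the shift along the tool's x, y, z in mm, then the turn, a rotation vector about the tool's x, y, z in degrees. A call has 1 to 8 rows; each row is the pose to reach, as a shift and turn from the pose commanded when the call began, along the tool's axes at that moment; what a row does not reach only later rows make up. A row lasts 1/12 s, in which the tool goes at most 41.7 mm and 7.16 degrees, less where a joint would pass 70% of its speed; a pose out of reach is approached as far as the arm can. A call with a gripper value outside its range is refused whole. The fingers move at their own pace and stop on an object; the grip force is fixed at half the most. Time passes only in rows, so rows that repeat a pose let the fingers close. It gives the time, the measured TCP pose, the force, the opening and the grip force at its end, in the units of the state.
- r.sense(): the state, without advancing time (a new reading comes with each control period).
- vision.capture(name): name is "side" or "top" or "wrist"; returns (picture, depth): 384x512x3 uint8, red, green, blue; 384x512 float32, m along the optical axis (not along the pixel's ray), 0 where there is no reading.
- vision.camera_model(name): a dict with "vertical_fov" (degrees; the focal length in pixels is half the picture's height over the tangent of half this angle, whatever the lens; pixels are square), "cx", "cy" (the principal point, pixels), "extrinsics" (4x4, takes a point from camera to world coordinates); the wrist camera has in their place "mount" (4x4, takes a point from camera to tool coordinates, whose origin is the TCP and whose axes are the flange's). Camera axes: x right, y down, z forward; pixel columns grow to the right and rows downward; lengths in m; the calibration is good to about 2 mm. A picture is of the moment at which its call begins: read the wrist's pose just before it. camera_model takes no time and is no camera call.
- r.finish_job(): hands the job in; it is judged then, once.
Trained networks look in the newest picture that a camera, given by its name, has taken for a name from the list of things; names that differ only in an ending like _2 or _b are one class to them, and where a whole thing is asked for, a point or a joint stands for the part that bears it (a point fixed in the world has none). Each returns a list of dicts, best first, with "conf" (0 to 1); they miss things now and then, are a little off and sometimes report something else, mostly with a low value. They report only what shows in the picture. A call takes as long as a camera call.
- vision.find_in(camera, thing): "uv" ([column, row] in pixels, amid what is visible of it).
- vision.cut_out(camera, thing): "region" (384x512 bool, what is visible of it) and "uv" ([column, row] in pixels, amid what is visible of it).
The state is a dict: "time_s": time; "joints": joint angles; "joint_velocities": joint speeds; "effort": joint torques, N m; "tcp_pos": TCP position; "ee_rot": TCP orientation; "wrist_force": force on the tool from outside, world axes, zero at the start; "moment": the same for the moment, N m; "gripper_width": opening from 0.0 (shut) to 1.0 (fully open); "gripper_force": force on a finger pad.
Only numpy, scipy, OpenCV 4.12 (cv2) and the standard library are available. Lean on these libraries where they do the work, as an engineer would, in place of code of your own. Each camera call takes 0.05 s, during which the arm holds its last target. There are 200 camera calls.

## Working session

There is one attempt and no reset: what is moved stays moved. The work goes in short steps, Python scripts to look and compute and a shell command to move; the robot and the scene stay as the last step left them, time stands still between calls to the robot, and variables do not carry over. Pictures are saved under pics/ and viewed, at most 10 in all, crops included, and the job is handed in when it is done.

```bash
mkdir -p pics; cat > h.py <<'E'
import numpy as np, cv2
from station import r, vision
def T(cam):
    m=vision.camera_model(cam)
    if 'mount' in m:
        s=r.sense(); W=np.eye(4); W[:3,:3]=s['ee_rot']; W[:3,3]=s['tcp_pos']; return m, W@np.array(m['mount'])
    return m, np.array(m['extrinsics'])
def pts(cam,depth,M=None):
    m,E=M or T(cam); f=192/np.tan(np.radians(m['vertical_fov']/2))
    v,u=np.mgrid[:384,:512]
    P=np.stack([(u-m['cx'])/f*depth,(v-m['cy'])/f*depth,depth],-1)
    return P@E[:3,:3].T+E[:3,3]
def save(n,im): cv2.imwrite('pics/'+n+'.png',cv2.cvtColor(im,cv2.COLOR_RGB2BGR))
E
python3 - <<'E'
from h import *
s=r.sense(); print(s['time_s'],s['tcp_pos'],s['ee_rot'],s['gripper_width'])
ims=[]
for c in ('top','side'):
    M=T(c); im,d=vision.capture(c); P=pts(c,d,M); ims.append(im)
    print(c,np.round(M[1],3).tolist())
    for t in ('basket_handle','basket_lugs','well','well_rim','lid','wash_bottle','jar_a','beaker'):
        for o in vision.find_in(c,t)[:2]:
            u,v=map(int,o['uv']); print(c,t,round(o['conf'],2),u,v,np.round(P[v,u],3))
save('a',np.hstack(ims)[:, :]); cv2.imwrite('pics/a.png',cv2.resize(cv2.imread('pics/a.png'),(800,300)))
print(r.sense()['time_s'])
E
```

```text
0.0 [0.24661956 0.57407326 0.40367289] [[ 9.18702826e-01 -3.94948760e-01 -7.71157045e-04]
 [-3.94949501e-01 -9.18700578e-01 -2.03436484e-03]
 [ 9.50074481e-05  2.17354482e-03 -9.99997633e-01]] 1.0041471648018934
top [[0.002, -0.983, 0.182, 0.388], [-1.0, -0.001, 0.008, -0.009], [-0.007, -0.182, -0.983, 1.283], [0.0, 0.0, 0.0, 1.0]]
top basket_handle 0.58 195 196 [0.618 0.234 0.026]
top basket_lugs 0.77 196 194 [0.625 0.231 0.026]
top well_rim 0.86 295 208 [ 0.569 -0.118  0.066]
top lid 0.59 343 194 [ 0.591 -0.252  0.207]
top lid 0.18 196 197 [0.615 0.231 0.023]
top wash_bottle 0.74 403 196 [ 0.597 -0.46   0.141]
top wash_bottle 0.55 229 200 [0.604 0.113 0.022]
top jar_a 0.73 406 198 [ 0.589 -0.466  0.148]
top jar_a 0.72 276 145 [ 0.784 -0.053  0.096]
top beaker 0.77 129 189 [0.648 0.48  0.003]
side [[0.963, -0.143, 0.23, 0.284], [-0.27, -0.562, 0.782, -1.112], [0.017, -0.815, -0.579, 0.933], [0.0, 0.0, 0.0, 1.0]]
side basket_handle 0.72 238 166 [0.617 0.27  0.034]
side basket_handle 0.28 273 215 [ 0.585 -0.266  0.21 ]
side basket_lugs 0.88 242 168 [0.63  0.256 0.031]
side well 0.61 254 201 [ 0.557 -0.174  0.196]
side well_rim 0.84 253 201 [ 0.554 -0.173  0.195]
side well_rim 0.16 307 307 [ 0.595 -0.517  0.121]
side lid 0.87 273 216 [ 0.585 -0.266  0.206]
side wash_bottle 0.72 306 309 [ 0.593 -0.516  0.114]
side jar_a 0.84 313 205 [ 0.794 -0.076  0.062]
side jar_a 0.79 297 185 [0.776 0.033 0.075]
side beaker 0.56 232 137 [0.63  0.431 0.078]
0.9
```

View pics/a.png

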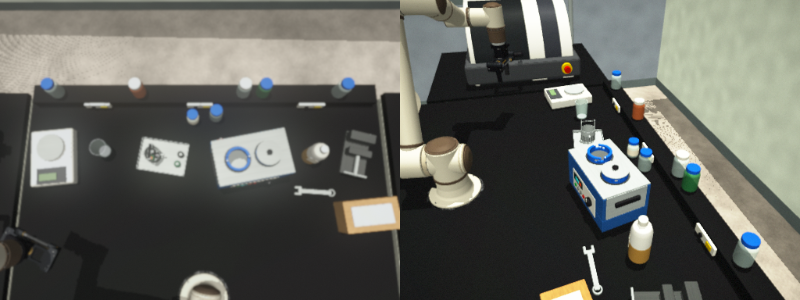

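```bash
python3 - <<'E'
from h import *
print(np.round(vision.camera_model('wrist')['mount'],3).tolist(), vision.camera_model('wrist')['vertical_fov'])
ims=[]
for c in ('top','side'):
    M=T(c); im,d=vision.capture(c); P=pts(c,d,M)
    x,y,z=P[...,0],P[...,1],P[...,2]
    k=(abs(x-.63)<.09)&(abs(y-.25)<.08)&(z>.085)&(z<.14)
    print(c,'handle',k.sum(),np.round(P[k].mean(0),3) if k.any() else '', np.round(P[k],3)[:25].tolist())
    b=im.astype(int); blue=(b[...,2]>b[...,0]+60)&(z>.186)&(z<.203)&(abs(x-.57)<.1)&(abs(y+.15)<.1)
    Q=P[blue]; A=np.c_[2*Q[:,:2],np.ones(len(Q))]; sol=np.linalg.lstsq(A,(Q[:,:2]**2).sum(1),rcond=None)[0]
    print(c,'collar',blue.sum(),sol[:2],np.sqrt(sol[2]+sol[:2]@sol[:2]),Q.min(0),Q.max(0))
    u,v=(195,196) if c=='top' else (245,180)
    ims.append(cv2.resize(im[130:250,150:370] if c=='top' else im[120:240,170:390],(660,360)))
save('b',np.vstack(ims)[:, :]); cv2.imwrite('pics/b.png',cv2.resize(cv2.imread('pics/b.png'),(550,600)))
E
```

```text
[[-0.001, -0.969, -0.247, 0.067], [1.0, -0.001, 0.0, -0.0], [-0.0, -0.247, 0.969, 0.02], [0.0, 0.0, 0.0, 1.0]] 62.83949305278506
top handle 108 [0.61  0.23  0.113] [[0.646, 0.232, 0.11], [0.642, 0.235, 0.113], [0.642, 0.232, 0.115], [0.642, 0.228, 0.116], [0.642, 0.225, 0.115], [0.643, 0.222, 0.111], [0.644, 0.22, 0.107], [0.639, 0.235, 0.112], [0.638, 0.231, 0.117], [0.639, 0.228, 0.115], [0.637, 0.223, 0.121], [0.639, 0.222, 0.111], [0.643, 0.222, 0.096], [0.645, 0.22, 0.086], [0.635, 0.235, 0.115], [0.635, 0.23, 0.118], [0.635, 0.228, 0.116], [0.635, 0.224, 0.117], [0.636, 0.222, 0.111], [0.632, 0.235, 0.113], [0.631, 0.23, 0.119], [0.632, 0.228, 0.113], [0.632, 0.225, 0.112], [0.632, 0.222, 0.112], [0.628, 0.234, 0.115]]
top collar 234 [ 0.5663504  -0.13578083] 0.04363874387052432 [ 0.51908733 -0.18052274  0.1860826 ] [ 0.6136605  -0.08870709  0.19916773]
side handle 106 [0.616 0.228 0.112] [[0.639, 0.231, 0.122], [0.644, 0.235, 0.119], [0.647, 0.233, 0.12], [0.589, 0.236, 0.121], [0.593, 0.234, 0.122], [0.598, 0.239, 0.119], [0.601, 0.234, 0.121], [0.605, 0.234, 0.121], [0.609, 0.236, 0.119], [0.612, 0.233, 0.12], [0.615, 0.23, 0.121], [0.62, 0.233, 0.119], [0.624, 0.232, 0.119], [0.626, 0.225, 0.123], [0.63, 0.226, 0.121], [0.635, 0.229, 0.119], [0.637, 0.225, 0.121], [0.641, 0.226, 0.12], [0.645, 0.222, 0.122], [0.649, 0.226, 0.119], [0.585, 0.235, 0.118], [0.588, 0.229, 0.121], [0.592, 0.232, 0.119], [0.596, 0.229, 0.12], [0.6, 0.232, 0.118]]
side collar 257 [ 0.57115014 -0.13950565] 0.044028260518854834 [ 0.52349007 -0.21638132  0.18613171] [ 0.61860933 -0.09063181  0.20174084]
```

View pics/b.png

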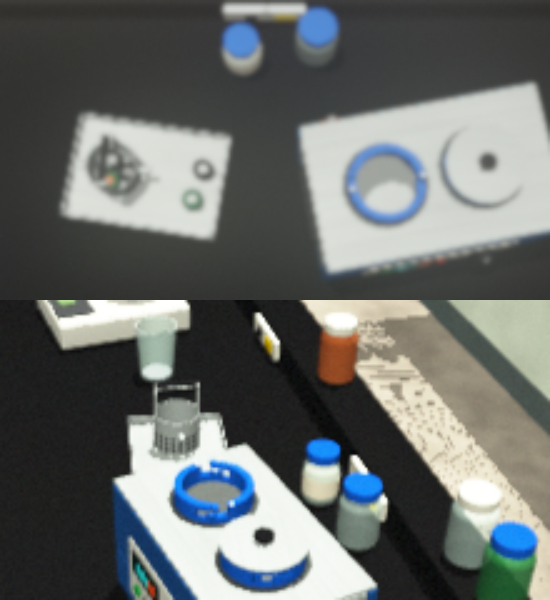

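```bash
python3 -m creep '[[1,39,14,-2,0,0,0],[1,78,28,-3,0,0,0],[1,117,42,-4,0,0,0],[1,156,56,-6,0,0,0],[1,195,70,-7,0,0,0],[1,234,84,-8,0,0,0],[1,273,98,-10,0,0,0],[1,300,108,-12,0,0,0]]'
python3 -m creep '[[1,35,12,0,0,0,-6],[1,70,24,0,0,0,-12],[1,105,38,0,0,0,-18],[1,140,51,0,0,0,-23.3],[1,175,63,0,0,0,-23.3],[1,175,63,0,0,0,-23.3]]'
cat > look.py <<'E'
from h import *
import sys
M=T('wrist'); s=r.sense(); im,d=vision.capture('wrist'); P=pts('wrist',d,M)
np.save('P.npy',P); np.save('im.npy',im); save(sys.argv[1],im)
print(s['time_s'],np.round(s['tcp_pos'],4),np.round(s['ee_rot'],4).tolist(),np.round(s['joints'],1),np.round(s['wrist_force'],2))
E
python3 look.py c; python3 - <<'E'
from h import *
P=np.load('P.npy'); z=P[...,2]
k=(abs(P[...,0]-.616)<.07)&(abs(P[...,1]-.229)<.06)&(z>.108)&(z<.13)
Q=P[k]; print(len(Q),Q.mean(0),Q.min(0),Q.max(0)); rect=cv2.minAreaRect((Q[:,:2]*1000).astype('f4')); print(rect)
c=np.cov(Q[:,:2].T); w,V=np.linalg.eigh(c); print(V[:,1],np.degrees(np.arctan2(V[1,1],V[0,1])))
E
```

```text
time_s: 1.67
tcp_pos: [0.4815, 0.3542, 0.417]
ee_rot: [[0.918, -0.396, 0.0], [-0.396, -0.918, -0.0], [0.0, 0.0, -1.0]]
wrist_force: [-0.1, 0.7, 0.5]
gripper_width: 0.997
gripper_force: 0.0
time_s: 2.17
tcp_pos: [0.6192, 0.2254, 0.416]
ee_rot: [[1.0, -0.005, 0.001], [-0.005, -1.0, -0.001], [0.001, 0.001, -1.0]]
wrist_force: [-0.0, 0.0, 0.6]
gripper_width: 0.997
gripper_force: 0.0
2.1667 [0.6192 0.2254 0.416 ] [[1.0, -0.0054, 0.0005], [-0.0054, -1.0, -0.0014], [0.0005, 0.0014, -1.0]] [ 34.1  25.    6.7   0.1 -71.7  55.6] [-0.02  0.02  0.59]
1237 [0.61669408 0.23169717 0.11646783] [0.58010174 0.22113583 0.10870708] [0.64933734 0.24243451 0.12032611]
((614.5433349609375, 231.8956298828125), (15.986472129821777, 68.95850372314453), 84.83898162841797)
[-0.99588078  0.09067239] 174.7977097939991
```

View pics/c.png

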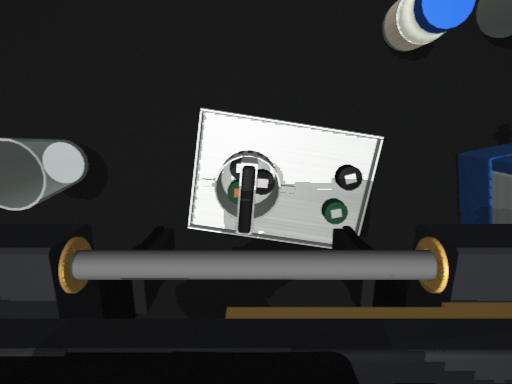

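```bash
python3 -m creep '[[1,-4,-6.4,35,0,0,4.9],[1,-4,-6.4,70,0,0,4.9],[1,-4,-6.4,100,0,0,4.9],[1,-4,-6.4,125,0,0,4.9],[1,-4,-6.4,138,0,0,4.9],[1,-4,-6.4,144,0,0,4.9],[1,-4,-6.4,144,0,0,4.9]]'
python3 -m creep '[[-1,0,0,0,0,0,0],[-1,0,0,0,0,0,0],[-1,0,0,0,0,0,0],[-1,0,0,0,0,0,0],[-1,0,0,0,0,0,0],[-1,0,0,0,0,0,0],[-1,0,0,0,0,0,0],[-1,0,0,0,0,0,0]]'
```

```text
time_s: 2.8
tcp_pos: [0.6108, 0.2366, 0.2713]
ee_rot: [[0.996, -0.084, -0.003], [-0.084, -0.996, -0.002], [-0.003, 0.002, -1.0]]
wrist_force: [-0.5, 0.5, 0.4]
gripper_width: 1.001
gripper_force: 0.0
time_s: 3.47
tcp_pos: [0.6116, 0.2359, 0.2728]
ee_rot: [[0.996, -0.085, 0.0], [-0.085, -0.996, 0.0], [0.0, -0.0, -1.0]]
wrist_force: [-0.1, -0.7, 0.5]
gripper_width: 0.479
gripper_force: 0.0
```

```bash
python3 -m creep '[[-1,4,4,0,0,0,0],[-1,4,4,0,0,0,0],[-1,4,4,0,0,0,0],[-1,4,4,0,0,0,0],[-1,4,4,0,0,0,0],[-1,4,4,0,0,0,0],[-1,4,4,0,0,0,0],[-1,4,4,0,0,0,0]]'
```

```text
time_s: 4.13
tcp_pos: [0.6153, 0.2316, 0.2727]
ee_rot: [[0.996, -0.085, -0.0], [-0.085, -0.996, -0.0], [-0.0, 0.0, -1.0]]
wrist_force: [0.9, 0.6, -0.4]
gripper_width: 0.133
gripper_force: 30.0
```

```bash
python3 -m creep '[[-1,0,0,-5,0,0,0],[-1,0,0,-15,0,0,0],[-1,0,0,-30,0,0,0],[-1,0,0,-50,0,0,0],[-1,0,0,-75,0,0,0],[-1,0,0,-95,0,0,0],[-1,0,0,-110,0,0,0],[-1,0,0,-115,0,0,0]]'
python3 -m creep '[[-1,0,0,-10,0,0,0],[-1,0,0,-30,0,0,0],[-1,0,0,-55,0,0,0],[-1,0,0,-80,0,0,0],[-1,0,0,-97,0,0,0],[-1,0,0,-107,0,0,0],[-1,0,0,-110,0,0,0],[-1,0,0,-110,0,0,0]]'
```

```text
time_s: 4.8
tcp_pos: [0.6154, 0.2319, 0.3915]
ee_rot: [[0.996, -0.084, 0.005], [-0.084, -0.996, 0.003], [0.005, -0.003, -1.0]]
wrist_force: [0.4, 0.4, -3.2]
gripper_width: 0.134
gripper_force: 30.0
time_s: 5.47
tcp_pos: [0.6151, 0.2318, 0.4973]
ee_rot: [[0.996, -0.085, -0.001], [-0.085, -0.996, 0.0], [-0.001, -0.0, -1.0]]
wrist_force: [0.2, -0.1, -4.5]
gripper_width: 0.134
gripper_force: 30.0
```

```bash
python3 -m creep '[[-1,-3,10,0,0,0,0],[-1,-9,30,0,0,0,0],[-1,-18,60,0,0,0,0],[-1,-27,90,0,0,0,0],[-1,-37,125,0,0,0,0],[-1,-47,160,0,0,0,0],[-1,-57,195,0,0,0,0],[-1,-67,225,0,0,0,0]]'
python3 -m creep '[[-1,-10,35,0,0,0,0],[-1,-20,70,0,0,0,0],[-1,-30,100,0,0,0,0],[-1,-37,125,0,0,0,0],[-1,-43,143,0,0,0,0],[-1,-46,153,0,0,0,0],[-1,-46,155,0,0,0,0],[-1,-46,155,0,0,0,0]]'
python3 look.py d
```

```text
time_s: 6.13
tcp_pos: [0.5276, 0.0108, 0.4961]
ee_rot: [[0.996, -0.085, -0.004], [-0.085, -0.996, -0.001], [-0.004, 0.001, -1.0]]
wrist_force: [1.2, -0.9, -4.2]
gripper_width: 0.139
gripper_force: 30.0
time_s: 6.8
tcp_pos: [0.4702, -0.1377, 0.497]
ee_rot: [[0.996, -0.086, -0.001], [-0.086, -0.996, 0.0], [-0.001, -0.0, -1.0]]
wrist_force: [0.4, -0.1, -3.7]
gripper_width: 0.135
gripper_force: 30.0
6.8 [ 0.4702 -0.1377  0.497 ] [[0.9963, -0.0857, -0.0011], [-0.0857, -0.9963, 0.0003], [-0.0011, -0.0003, -1.0]] [  2.7   5.5  -8.5  -0.  -76.1  82.4] [ 0.39 -0.07 -3.7 ]
```

View pics/d.png

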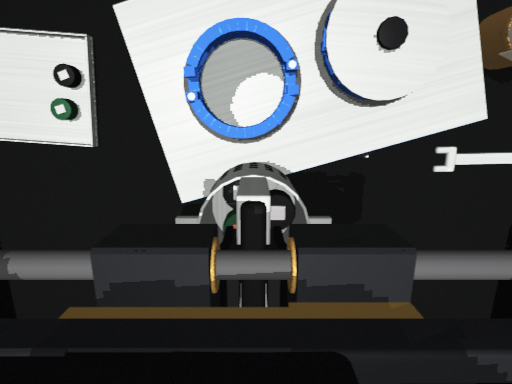

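```bash
python3 - <<'E'
from h import *
P=np.load('P.npy'); im=np.load('im.npy'); b=im.astype(int); z=P[...,2]
blue=(b[...,2]>b[...,0]+60)&(z>.188)&(z<.2)&(P[...,1]>-.2)&(P[...,1]<-.07)
Q=P[blue]; print(len(Q),Q.min(0),Q.max(0),np.median(Q,0))
pk=cv2.minEnclosingCircle((Q[:,:2]*1000).astype('f4')); print(pk)
h=cv2.minEnclosingCircle  # outer edge
A=np.c_[2*Q[:,:2],np.ones(len(Q))]; s=np.linalg.lstsq(A,(Q[:,:2]**2).sum(1),rcond=None)[0]; print('c',s[:2],np.sqrt(s[2]+s[:2]@s[:2]))
c=s[:2]
for u,v in ((191,97),(292,65)): p=P[v,u]; print('dot',p,np.degrees(np.arctan2(*(p[:2]-c)[::-1])))
ang=np.degrees(np.arctan2(P[...,1]-c[1],P[...,0]-c[0])); rad=np.hypot(P[...,0]-c[0],P[...,1]-c[1])
band=(abs(rad-.0435)<.003)
for a in range(-180,180,4):
    k=band&(ang>=a)&(ang<a+4); print(a,k.sum(),round(float(np.median(z[k])),3) if k.any() else '',end=' | ')
print()
for (u0,u1) in ((176,198),(308,331)):
    reg=P[214:226,u0:u1].reshape(-1,3); g=reg[(reg[:,2]>.2)]; print('lug',np.median(g,0),g[:,:].min(0),g.max(0))
save('e',cv2.resize(im[0:240,150:350],(600,600) if 0 else (500,600),interpolation=cv2.INTER_CUBIC))
# cleaner cover orientation
k=((b.min(-1)>150)&(abs(z-.169)<.006)); print(cv2.minAreaRect((P[k][:,:2]*1000).astype('f4')))
E
```

```text
3565 [ 0.52163939 -0.18347616  0.18801525] [ 0.61753821 -0.08728119  0.19693049] [ 0.58277172 -0.13535577  0.19435179]
((569.8468017578125, -135.59091186523438), 49.54885482788086)
c [ 0.56957768 -0.13575605] 0.04336114334330005
dot [ 0.55987808 -0.09228532  0.19596257] 102.57833054664034
dot [ 0.5779539  -0.17965903  0.19476241] -79.19838485746139
-180 25 0.194 | -176 24 0.195 | -172 24 0.194 | -168 24 0.194 | -164 24 0.195 | -160 25 0.194 | -156 24 0.194 | -152 25 0.195 | -148 25 0.194 | -144 26 0.194 | -140 25 0.194 | -136 26 0.195 | -132 27 0.194 | -128 26 0.194 | -124 30 0.194 | -120 32 0.195 | -116 30 0.194 | -112 26 0.194 | -108 35 0.194 | -104 36 0.194 | -100 22 0.179 | -96 39 0.179 | -92 35 0.179 | -88 37 0.179 | -84 58 0.192 | -80 40 0.194 | -76 38 0.194 | -72 45 0.194 | -68 45 0.194 | -64 40 0.194 | -60 43 0.194 | -56 44 0.194 | -52 41 0.194 | -48 45 0.194 | -44 46 0.194 | -40 45 0.194 | -36 42 0.194 | -32 44 0.194 | -28 47 0.194 | -24 42 0.194 | -20 44 0.194 | -16 44 0.194 | -12 41 0.194 | -8 43 0.194 | -4 45 0.194 | 0 45 0.194 | 4 45 0.194 | 8 42 0.194 | 12 42 0.194 | 16
[... 232 characters left out ...]
9 | 84 36 0.179 | 88 36 0.179 | 92 27 0.179 | 96 34 0.194 | 100 40 0.194 | 104 36 0.194 | 108 39 0.194 | 112 36 0.194 | 116 37 0.194 | 120 36 0.194 | 124 32 0.194 | 128 35 0.194 | 132 27 0.194 | 136 33 0.194 | 140 29 0.194 | 144 27 0.194 | 148 29 0.195 | 152 28 0.194 | 156 25 0.194 | 160 24 0.194 | 164 24 0.194 | 168 25 0.194 | 172 26 0.194 | 176 23 0.194 | 
lug [ 0.47655775 -0.09472707  0.27571482] [ 0.47262332 -0.12477057  0.27087911] [ 0.51018613 -0.08507457  0.3924346 ]
lug [ 0.46873958 -0.17997622  0.27578825] [ 0.46493028 -0.18962259  0.27015524] [ 0.50672919 -0.15666704  0.3921447 ]
((580.8778076171875, -196.93821716308594), (187.41407775878906, 307.0787048339844), 10.764141082763672)
```

View pics/e.png

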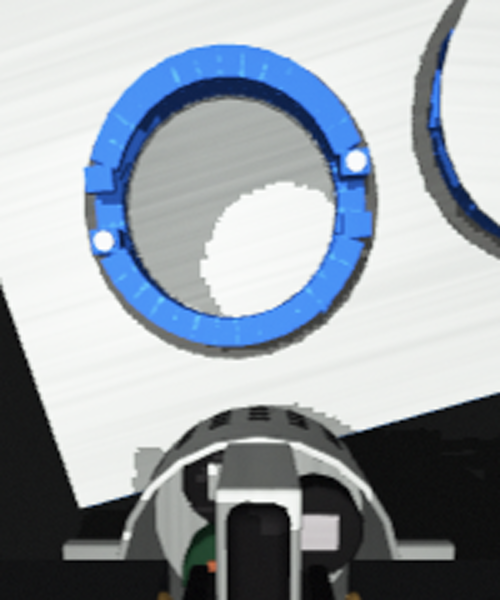

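```bash
python3 -m creep '[[-1,10,-1,0,0,0,-1],[-1,30,-3,0,0,0,-3.3],[-1,55,-5.6,0,0,0,-3.3],[-1,77,-8,0,0,0,-3.3],[-1,90,-9,0,0,0,-3.3],[-1,96.4,-9.9,8,0,0,-3.3],[-1,96.4,-9.9,20,0,0,-3.3],[-1,96.4,-9.9,24,0,0,-3.3]]'
python3 -m creep '[[-1,0,0,0,0,0,0],[-1,0,0,0,0,0,0],[-1,0,0,0,0,0,0]]'
python3 look.py f
python3 - <<'E'
from h import *
P=np.load('P.npy'); im=np.load('im.npy'); b=im.astype(int); z=P[...,2]
blue=(b[...,2]>b[...,0]+60)&(z>.190)&(z<.2)&(P[...,1]>-.2)&(P[...,1]<-.07)
Q=P[blue]; A=np.c_[2*Q[:,:2],np.ones(len(Q))]; s=np.linalg.lstsq(A,(Q[:,:2]**2).sum(1),rcond=None)[0]; print('c',len(Q),s[:2],np.sqrt(s[2]+s[:2]@s[:2]),cv2.minEnclosingCircle((Q[:,:2]*1000).astype('f4')))
k=(abs(z-.252)<.003)&(abs(abs(P[...,1]+.136)-.047)<.006)
for sg in (1,-1):
    q=P[k&(sg*(P[...,1]+.136)>0)]; print('lug',len(q),np.median(q,0),q.min(0),q.max(0))
E
```

```text
time_s: 7.52
tcp_pos: [0.5681, -0.1346, 0.4704]
ee_rot: [[1.0, -0.026, -0.005], [-0.026, -1.0, 0.001], [-0.005, -0.001, -1.0]]
wrist_force: [-1.0, 0.3, -4.8]
gripper_width: 0.135
gripper_force: 30.0
time_s: 7.77
tcp_pos: [0.5673, -0.1355, 0.4746]
ee_rot: [[1.0, -0.026, 0.001], [-0.026, -1.0, -0.0], [0.001, 0.0, -1.0]]
wrist_force: [0.1, -0.1, -3.4]
gripper_width: 0.131
gripper_force: 30.0
7.7667 [ 0.5673 -0.1355  0.4746] [[0.9996, -0.0265, 0.0014], [-0.0265, -0.9997, -0.0004], [0.0014, 0.0003, -1.0]] [  2.5  15.7   1.1   0.  -75.4  86. ] [ 0.08 -0.08 -3.43]
c 1711 [ 0.56999975 -0.13551801] 0.043578928573746074 ((570.3042602539062, -135.5947723388672), 49.39054489135742)
lug 135 [ 0.5708516  -0.0889589   0.25303012] [ 0.56780995 -0.09493036  0.24914077] [ 0.57266333 -0.0831474   0.25448726]
lug 119 [ 0.56814482 -0.18207188  0.25302159] [ 0.56551355 -0.18749833  0.24921646] [ 0.56993138 -0.17722122  0.2548607 ]
```

View pics/f.png

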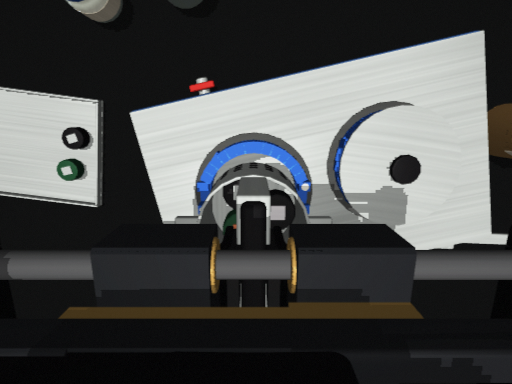

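```bash
python3 -m creep '[[-1,0,0,4,0,0,0],[-1,0,0,8,0,0,0],[-1,0,0,11,0,0,0],[-1,0,0,14,0,0,0],[-1,0,0,17,0,0,0],[-1,0,0,20,0,0,0],[-1,0,0,22,0,0,0],[-1,0,0,22,0,0,0]]'
python3 -m creep '[[-1,0,0,3,0,0,0],[-1,0,0,7,0,0,0],[-1,0,0,11,0,0,0],[-1,0,0,15,0,0,0],[-1,0,0,19,0,0,0],[-1,0,0,23,0,0,0],[-1,0,0,25,0,0,0],[-1,0,0,25,0,0,0]]'
```

```text
time_s: 8.48
tcp_pos: [0.5685, -0.1358, 0.455]
ee_rot: [[1.0, -0.026, 0.01], [-0.026, -1.0, -0.001], [0.01, 0.001, -1.0]]
wrist_force: [3.8, 0.0, -2.6]
gripper_width: 0.136
gripper_force: 30.0
time_s: 9.15
tcp_pos: [0.5675, -0.1357, 0.426]
ee_rot: [[1.0, -0.027, -0.001], [-0.027, -1.0, 0.0], [-0.001, -0.0, -1.0]]
wrist_force: [3.9, -0.4, -2.6]
gripper_width: 0.136
gripper_force: 30.0
```

```bash
python3 -m creep '[[-1,0.5,0,0,0,0,0],[-1,1,0,0,0,0,0],[-1,1,0,0,0,0,0],[-1,1,0,0,0,0,0]]'; python3 -c "
from h import *
s=r.sense();print(s['moment'],s['wrist_force'],s['tcp_pos'])"
```

```text
time_s: 9.48
tcp_pos: [0.568, -0.1357, 0.426]
ee_rot: [[1.0, -0.027, -0.003], [-0.027, -1.0, 0.0], [-0.003, -0.0, -1.0]]
wrist_force: [2.1, -0.9, -4.3]
gripper_width: 0.139
gripper_force: 30.0
[-0.40403924 -0.905057    0.03022629] [ 2.11559136 -0.90151701 -4.27285891] [ 0.5680156  -0.13572215  0.42599284]
```

```bash
python3 -m creep '[[-1,0.7,0,0,0,0,0],[-1,1.2,0,0,0,0,0],[-1,1.2,0,0,0,0,0],[-1,1.2,0,0,0,0,0]]'; python3 look.py g; python3 - <<'E'
from h import *
print(r.sense()['moment'])
P=np.load('P.npy'); im=np.load('im.npy'); z=P[...,2]
k=(abs(z-.205)<.0035)&(abs(abs(P[...,1]+.136)-.047)<.006)
for sg in (1,-1):
    q=P[k&(sg*(P[...,1]+.136)>0)]; print('lug',len(q),np.median(q,0),q.min(0),q.max(0))
save('g2',cv2.resize(im[100:280,130:380],(750,540),interpolation=cv2.INTER_CUBIC))
E
```

```text
time_s: 9.82
tcp_pos: [0.5691, -0.1357, 0.4263]
ee_rot: [[1.0, -0.027, -0.003], [-0.027, -1.0, 0.0], [-0.003, -0.0, -1.0]]
wrist_force: [0.9, -0.4, -4.2]
gripper_width: 0.136
gripper_force: 30.0
9.8167 [ 0.5691 -0.1357  0.4263] [[0.9996, -0.0273, -0.0027], [-0.0273, -0.9996, 0.0004], [-0.0027, -0.0004, -1.0]] [  2.4  17.4  -3.3  -0.  -69.5  86. ] [ 0.86 -0.43 -4.16]
[-0.03189183  0.00329141  0.10047519]
lug 135 [ 0.57157411 -0.08899951  0.20480069] [ 0.56893251 -0.0948827   0.20168156] [ 0.57381911 -0.08313091  0.20668135]
lug 122 [ 0.56912898 -0.18246521  0.20504422] [ 0.56643224 -0.18795789  0.20152347] [ 0.57098046 -0.17711974  0.20675205]
```

View pics/g2.png

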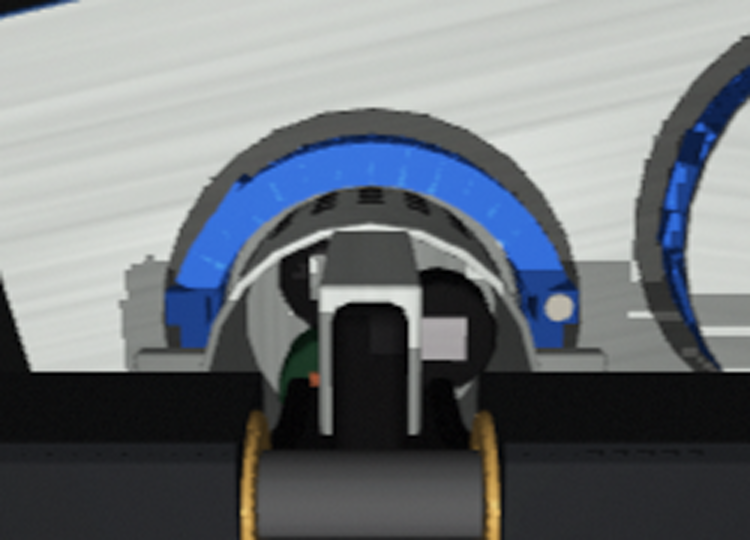

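```bash
python3 -m creep '[[-1,0,0,2,0,0,0],[-1,0,0,4,0,0,0],[-1,0,0,6,0,0,0],[-1,0,0,8,0,0,0],[-1,0,0,9,0,0,0],[-1,0,0,9,0,0,0]]'
```

```text
time_s: 10.37
tcp_pos: [0.5695, -0.1357, 0.4173]
ee_rot: [[1.0, -0.027, -0.001], [-0.027, -1.0, 0.0], [-0.001, -0.0, -1.0]]
wrist_force: [-0.1, -0.8, -4.2]
gripper_width: 0.138
gripper_force: 30.0
```

```bash
python3 -m creep '[[-1,0,0,2,0,0,0],[-1,0,0,4,0,0,0],[-1,0,0,6,0,0,0],[-1,0,0,8,0,0,0],[-1,0,0,9,0,0,0],[-1,0,0,9,0,0,0]]'; python3 -m creep '[[-1,0,0,0.5,0,0,0],[-1,0,0,1,0,0,0],[-1,0,0,1.4,0,0,0],[-1,0,0,1.4,0,0,0]]'
```

```text
time_s: 10.87
tcp_pos: [0.5696, -0.1357, 0.4083]
ee_rot: [[1.0, -0.027, -0.001], [-0.027, -1.0, 0.0], [-0.001, -0.0, -1.0]]
wrist_force: [-0.3, -0.2, -4.5]
gripper_width: 0.134
gripper_force: 30.0
time_s: 11.2
tcp_pos: [0.5696, -0.1357, 0.4073]
ee_rot: [[1.0, -0.027, -0.0], [-0.027, -1.0, 0.0], [-0.0, -0.0, -1.0]]
wrist_force: [0.0, 1.1, -3.4]
gripper_width: 0.136
gripper_force: 30.0
```

```bash
python3 -m creep '[[-1,0,0,0.5,0,0,0],[-1,0,0,1,0,0,0],[-1,0,0,1,0,0,0],[-1,0,0,1,0,0,0]]'; python3 -m creep '[[-1,0,0,0.5,0,0,0],[-1,0,0,1,0,0,0],[-1,0,0,1,0,0,0],[-1,0,0,1,0,0,0]]'
```

```text
time_s: 11.53
tcp_pos: [0.5696, -0.1358, 0.4065]
ee_rot: [[1.0, -0.027, 0.0], [-0.027, -1.0, -0.0], [0.0, 0.0, -1.0]]
wrist_force: [-0.1, 0.1, -2.7]
gripper_width: 0.139
gripper_force: 30.0
time_s: 11.87
tcp_pos: [0.5696, -0.1358, 0.4064]
ee_rot: [[1.0, -0.027, 0.001], [-0.027, -1.0, -0.0], [0.001, 0.0, -1.0]]
wrist_force: [-2.3, 1.2, 2.6]
gripper_width: 0.134
gripper_force: 30.0
```

```bash
python3 -m creep '[[-1,0,0,-1,0,0,0],[-1,0,0,-2,0,0,0],[-1,0,0,-2,0,0,2],[-1,0,0,-2,0,0,4],[-1,0,0,-2,0,0,6],[-1,0,0,-2,0,0,8],[-1,0,0,-2,0,0,9],[-1,0,0,-2,0,0,9]]'; python3 -c "
from h import *
s=r.sense();print(s['moment'])"
```

```text
time_s: 12.53
tcp_pos: [0.5696, -0.1357, 0.4065]
ee_rot: [[0.983, -0.183, -0.001], [-0.183, -0.983, 0.0], [-0.001, -0.0, -1.0]]
wrist_force: [-1.4, -0.3, -3.3]
gripper_width: 0.137
gripper_force: 30.0
[-0.00333799 -0.04732074  0.02833371]
```

```bash
python3 -m creep '[[-1,0,0,-0.3,0,0,2],[-1,0,0,-0.3,0,0,4],[-1,0,0,-0.3,0,0,6],[-1,0,0,-0.3,0,0,8],[-1,0,0,-0.3,0,0,10],[-1,0,0,-0.3,0,0,12],[-1,0,0,-0.3,0,0,13],[-1,0,0,-0.3,0,0,13]]'; python3 -c "
from h import *
s=r.sense();print(s['moment'])"; python3 -m creep '[[-1,0,0,0,0,0,2],[-1,0,0,0,0,0,4],[-1,0,0,0,0,0,6],[-1,0,0,0,0,0,8],[-1,0,0,0,0,0,9],[-1,0,0,0,0,0,9]]'; python3 -c "
from h import *
s=r.sense();print(s['moment'])"
```

```text
time_s: 13.2
tcp_pos: [0.5696, -0.1357, 0.4071]
ee_rot: [[0.917, -0.399, -0.001], [-0.399, -0.917, 0.0], [-0.001, 0.0, -1.0]]
wrist_force: [0.4, 0.2, -4.7]
gripper_width: 0.136
gripper_force: 30.0
[ 0.03261571  0.00815947 -0.01037787]
time_s: 13.7
tcp_pos: [0.5696, -0.1357, 0.4074]
ee_rot: [[0.843, -0.538, -0.0], [-0.538, -0.843, 0.0], [-0.0, 0.0, -1.0]]
wrist_force: [-0.9, 1.0, -4.4]
gripper_width: 0.135
gripper_force: 30.0
[-0.05233256 -0.01346995  0.00642656]
```

```bash
python3 -m creep '[[-1,0,0,0,0,0,2],[-1,0,0,0,0,0,4],[-1,0,0,0,0,0,4],[-1,0,0,0,0,0,4]]'; python3 -c "
from h import *
s=r.sense();print(s['moment'])"; python3 -m creep '[[-1,0,0,0.7,0,0,0],[-1,0,0,1.4,0,0,0],[-1,0,0,2.1,0,0,0],[-1,0,0,2.5,0,0,0],[-1,0,0,2.5,0,0,0]]'
```

```text
time_s: 14.03
tcp_pos: [0.5696, -0.1357, 0.4076]
ee_rot: [[0.804, -0.594, -0.0], [-0.594, -0.804, 0.0], [-0.0, 0.0, -1.0]]
wrist_force: [-0.4, -0.2, -3.9]
gripper_width: 0.136
gripper_force: 30.0
[ 0.04120179  0.0283276  -0.0210794 ]
time_s: 14.45
tcp_pos: [0.5696, -0.1358, 0.405]
ee_rot: [[0.803, -0.595, -0.0], [-0.595, -0.803, 0.0], [-0.0, 0.0, -1.0]]
wrist_force: [0.0, -0.5, -4.2]
gripper_width: 0.136
gripper_force: 30.0
```

Already 1.4 mm below the ledge contact with no load, so the lugs are in the notches; I'll lower further.

```bash
python3 -m creep '[[-1,0,0,0.7,0,0,0],[-1,0,0,1.4,0,0,0],[-1,0,0,2.1,0,0,0],[-1,0,0,2.8,0,0,0],[-1,0,0,3.2,0,0,0],[-1,0,0,3.2,0,0,0]]'; python3 -m creep '[[-1,0,0,0.5,0,0,0],[-1,0,0,1,0,0,0],[-1,0,0,1.5,0,0,0],[-1,0,0,1.5,0,0,0],[-1,0,0,1.5,0,0,0]]'
```

```text
time_s: 14.95
tcp_pos: [0.5696, -0.1357, 0.4018]
ee_rot: [[0.803, -0.596, -0.0], [-0.596, -0.803, 0.0], [-0.0, 0.0, -1.0]]
wrist_force: [0.4, 0.6, -4.8]
gripper_width: 0.134
gripper_force: 30.0
time_s: 15.37
tcp_pos: [0.5696, -0.1357, 0.4005]
ee_rot: [[0.803, -0.595, 0.0], [-0.595, -0.803, -0.0], [0.0, -0.0, -1.0]]
wrist_force: [0.1, -0.5, -4.4]
gripper_width: 0.135
gripper_force: 30.0
```

```bash
python3 -m creep '[[-1,0,0,0.4,0,0,0],[-1,0,0,0.8,0,0,0],[-1,0,0,0.8,0,0,0],[-1,0,0,0.8,0,0,0]]'; python3 -c "
from h import *
s=r.sense();print(s['moment'])"
```

```text
time_s: 15.7
tcp_pos: [0.5696, -0.1358, 0.4004]
ee_rot: [[0.803, -0.595, 0.001], [-0.595, -0.803, -0.0], [0.001, -0.0, -1.0]]
wrist_force: [-1.8, -0.3, 0.5]
gripper_width: 0.134
gripper_force: 30.0
[ 0.03845896  0.48584429 -0.02246903]
```

```bash
python3 -m creep '[[0,0,0,0,0,0,0],[0,0,0,0,0,0,0],[0,0,0,0,0,0,0],[0,0,0,0,0,0,0],[0,0,0,0,0,0,0],[0,0,0,0,0,0,0],[0,0,0,0,0,0,0],[0,0,0,0,0,0,0]]'
```

```text
time_s: 16.37
tcp_pos: [0.5697, -0.1357, 0.3996]
ee_rot: [[0.803, -0.596, 0.0], [-0.596, -0.803, -0.0], [0.0, 0.0, -1.0]]
wrist_force: [-0.5, -0.2, 0.6]
gripper_width: 0.493
gripper_force: 0.0
```

```bash
python3 -m creep '[[0,0,0,-3,0,0,0],[0,0,0,-10,0,0,0],[0,0,0,-25,0,0,0],[0,0,0,-45,0,0,0],[0,0,0,-65,0,0,0],[0,0,0,-80,0,0,0],[0,0,0,-85,0,0,0],[0,0,0,-85,0,0,0]]'; python3 look.py k; python3 - <<'E'
from h import *
P=np.load('P.npy'); z=P[...,2]; c=np.array([.5698,-.1356]); rad=np.hypot(P[...,0]-c[0],P[...,1]-c[1])
k=(rad<.045)&(z>.25)&(z<.27); q=P[k]; print('handle',len(q),q.mean(0) if len(q) else '',np.percentile(q[:,2],[5,50,95]) if len(q) else '')
w,V=np.linalg.eigh(np.cov(q.T)); print(w,V.T)
E
```

```text
time_s: 17.03
tcp_pos: [0.5696, -0.1358, 0.4867]
ee_rot: [[0.803, -0.596, 0.004], [-0.596, -0.803, -0.0], [0.003, -0.002, -1.0]]
wrist_force: [0.5, 0.7, -0.3]
gripper_width: 0.5
gripper_force: 0.0
17.0333 [ 0.5696 -0.1358  0.4867] [[0.8033, -0.5955, 0.004], [-0.5955, -0.8033, -0.0001], [0.0033, -0.0023, -1.0]] [  2.4  15.6   2.7   0.  -76.9  51. ] [ 0.47  0.72 -0.34]
handle 0
  avg = a.mean(axis, **keepdims_kw)
  ret = um.true_divide(
<stdin>:4: RuntimeWarning: Degrees of freedom <= 0 for slice
  c *= np.true_divide(1, fact)
  c *= np.true_divide(1, fact)
Traceback (most recent call last):
numpy.linalg.LinAlgError: Eigenvalues did not converge
```

View pics/k.png

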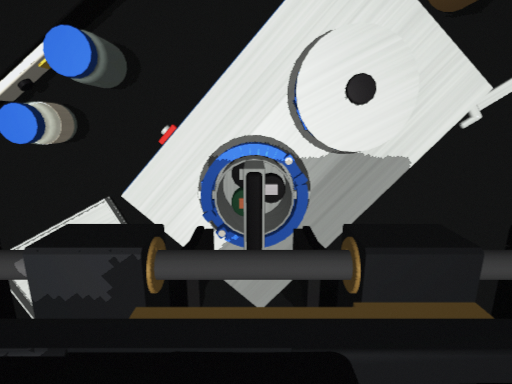

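```bash
python3 - <<'E'
from h import *
P=np.load('P.npy'); z=P[...,2]; rad=np.hypot(P[...,0]-.5698,P[...,1]+.1356)
q=P[(rad<.045)&(z>.24)&(z<.256)]; print(len(q),q.mean(0),np.percentile(q[:,2],[5,50,95]))
A=np.c_[q[:,:2]-q[:,:2].mean(0),np.ones(len(q))]; print(np.linalg.lstsq(A,q[:,2],rcond=None)[0]); s=r.sense(); print(s['wrist_force'])
q=P[(abs(rad-.0435)<.003)&(z>.17)&(z<.21)]; print(np.median(q[:,2]))
E
```

```text
1721 [ 0.57340881 -0.13790599  0.24454989] [0.24061062 0.24552362 0.24704343]
[-0.02241989 -0.00212361  0.24454989]
[ 0.28627681  0.08794792 -0.17022032]
0.19429911363328667
```

The handle top is at 0.2455 m where 0.246 is expected, it is level, and the gripper is clear, so I'm handing in.

```bash
python3 -c "
from station import r
print(r.finish_job())"
```

```text
the job is handed in; nothing more can be done
None
```

The basket hangs in the open blue collar with both lugs down in the locking notches, upright and released, and the job was handed in at about 17 s; the hand-in returned no verdict, but the last wrist-camera measurement put the handle top at 0.2455 m against 0.246 m expected.

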